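# Fit the tip-cleaning brush roller and lock its stand

## Task

Fit the brass brush roller into its stand: put the orange spring plunger end in the slot of the tall orange post, squeeze the spring so that the steel stub passes the steel cup and comes down in front of it, then let the roller spring out until the stub is fully home in the cup and the roller lies level, and let go. Then turn the red-handled click wrench clockwise (seen from above) until the clamp bolt is tight and the wrench's handle trips, and let go of it. Do not disturb the white dish, the black probe holder or the chrome iron stand.

Things in the scene. Friction and masses are not known exactly. Their poses are not given: they have to be found in the camera images.
- stand: fixed stand; origin at the underside centre between its posts, z=0 on the bench. Base plate 8 mm thick, 90 mm in x, y=-145 to +100 mm. At +y a tall orange slotted post, at -y a short aluminium post bearing the steel cup, beyond it the clamp bolt with its wrench. The seated roller lies along the stand's y at x=0, its axis 65 mm up, the middle of its drum at y=0
- slot_seat (a point): where the plunger's tip rests when seated: x=0, y=81, z=65 mm in the stand's frame, on the floor of the upright slot in the orange post's inner face. Slot 20 mm wide in x, 8 mm deep in y (inner face at y=73 mm), open at the top; its bottom is 60 mm and its top 140 mm above the bench. Post 44 mm wide in x
- cup_seat (a point): where the stub's tip rests when seated: x=0, y=-67, z=65 mm in the stand's frame, on the cup's floor (the stub lies on the bottom of the bore). The cup opens to +y: mouth at y=-59 mm, bore radius 10 mm, depth 8 mm, bore axis 70 mm above the bench, outer radius 14 mm. Cup and post (34 mm wide, y=-71 to -85 mm) both reach 84 mm above the bench
- bolt_axis (a point): point on the upright axis of the clamp bolt, 50 mm above the bench, at the mid-height of the wrench handle; x=0, y=-115 mm in the stand's frame
- roller_mid (a point): centre (on the axis) of the loose brush roller, 20 mm above the bench as it lies; 0.16 to 0.25 kg. Its y axis runs along the roller, +y to the orange plunger; x is level. Hard brass drum to grip: diameter 34 mm, y=-45 to +45 mm; at each end a blue square collar 40 x 40 x 6 mm on which it lies. Starts with the plunger towards the robot's left, within 0.5 rad of straight across
- stub_tip (a point): round tip of the steel stub (diameter 10 mm), 67 mm from the roller's centre at its -y end, 16 mm beyond the collar
- plunger_tip (a point): round tip of the orange plunger (diameter 10 mm), 85 mm from the roller's centre when free, 34 mm beyond the collar. Free roller 152 mm long; slot floor to cup floor 148 mm; slot floor to cup mouth 140 mm: the plunger must go in more than 12 mm for the stub to pass the mouth
- plunger (a joint): how far the plunger is pushed in, m: 0 free, 0.024 fully in; 4.5 N to start, 0.3 N more per mm (9.6 N at 17 mm, 11.7 N fully in). 0.004 when seated
- wrench_grip (a point): point on the red handle's axis, 105 mm from the bolt axis when the handle is not tripped, 50 mm above the bench. The handle is a level bar, 18 mm diameter red grip from 70 to 140 mm from the bolt axis, tip there; it stays on the bolt and points away from the cup post
- bolt (a joint): angle of clamp bolt and wrench, rad, grows clockwise seen from above; at 0 the handle points along the stand's -y turned 0.6 rad towards the stand's +x; turning it (about 2.5 N at the grip point) takes it to 0.8, where the bolt is tight and stops (give or take 0.02); stays where it is left
- wrench (a joint): click joint of the handle, rad, on an upright pin 25 mm from the bolt axis along the handle: 0 straight, grows clockwise. With the bolt tight, the handle trips at about 8 N pushed at the grip point (11 N at 0.3 rad), and bends to at most 0.45; it counts as tripped past 0.15. A spring straightens it when it is let go
- dish: white ceramic dish, rim radius 45 mm, 28 mm high, loose; origin under its centre
- probe_holder: black multimeter probe holder, 70 x 50 mm foot, 132 mm high with its two probes, loose; origin under its centre
- iron_stand: chrome soldering iron stand, 90 x 70 mm foot, about 110 mm high, loose; origin under its centre
- roller: the loose roller again; origin 20 mm below its centre (as it lies)

How it is judged:
On the way, in this order (a step that is already met when the one before it is completed fails the run):
1. the roller sits sprung between slot and cup, let go (y of stub_tip in the frame of cup_seat below 0.004 m and distance between stub_tip and cup_seat below 0.013 m and distance between plunger_tip and slot_seat below 0.015 m and value of joint plunger between 0.001 and 0.009 m and contact force between the fingers and roller below 0.3 N), for 0.3 s.
2. the bolt is tight and the wrench's handle has tripped (value of joint bolt above 0.75 rad and value of joint wrench above 0.15 rad), for 0.05 s.
At the end, for the whole second after the job is handed in: Roller at rest, sprung 1 to 9 mm, between the posts: stub in the cup to within 4 mm of its floor (tip within 13 mm of its seat), plunger tip in the slot within 15 mm of its seat. Bolt tight (past 0.75 rad); wrench handle let go and straight again (under 0.05 rad) (y of stub_tip in the frame of cup_seat below 0.004 m and distance between stub_tip and cup_seat below 0.013 m and distance between plunger_tip and slot_seat below 0.015 m and value of joint plunger between 0.001 and 0.009 m and linear speed of roller below 0.02 m/s and value of joint bolt above 0.75 rad and value of joint wrench below 0.05 rad); the robot touches nothing.
It fails at once if the dish is pushed more than 20 mm from its place (distance of dish from where it was at the start of the episode above 0.02 m).
It fails at once if the probe holder is pushed more than 20 mm from its place (distance of probe_holder from where it was at the start of the episode above 0.02 m).
It fails at once if the iron stand is pushed more than 20 mm from its place (distance of iron_stand from where it was at the start of the episode above 0.02 m).
It also fails if it takes over 59 s, if anything falls off the work surface, if the arm or the gripper's body presses on something with over 40 N, if the wrist force passes 120 N, or if a joint passes its speed limit or range.

## Robot

A 7-joint arm with a two-finger parallel gripper is mounted at the origin on the work surface. World frame = base frame: x ahead of the robot, y to its left, z up, the work surface at z = 0. Lengths are in m, angles in rad, forces in N, time in s.
With the tool pointing down it reaches from about 0.4 to 0.85 m from the base axis. Payload 10.4 kg.
Tool frame: the origin (TCP) lies at the very end of the fingers, on their centre line; the grasp point (between the pads) lies 19 mm behind it (grasp_offset is the distance from the TCP to the grasp point, in m); z points along the fingers, y is the line along which they close (so a half turn about z gives the same grasp; the last joint's range is limited). The gripper opens to 85 mm and grips with 20 to 120 N. Pads are 22 mm wide; open, the fingers measure 114 mm over their backs; the gripper's body (76 mm by 85 mm) begins 54 mm behind the grasp point. The pads swing forward as they close: fully open they stand 13 mm farther back than shut.
Start: joints at [1.105, 0.332, -0.065, 1.46, 0.022, 1.35, -0.088], TCP at [0.268, -0.565, 0.231] pointing down, gripper open.
Joint ranges: [-2.6, 2.6], [-0.5, 2.12], [-1.47, 1.34], [0.16, 2.42], [-1.27, 4.41], [0.06, 2.06], [-2.6, 2.6]. Speed limits (rad/s): [2.22, 2.22, 2.79, 2.79, 3.14, 3.14, 3.14].

## Interface

Orientations are given as a unit quaternion [x, y, z, w].
In Python, from workcell import * gives the robot as it stands.
- The arm moves only by the tool jog_arm, never from a script. Its argument "plan" is a list of rows, each a list of 3 entries, a list of its own where there are three numbers: the turn, a rotation vector about the tool's x, y, z in rad, then the shift along the tool's x, y, z in m, then the finger opening in m, from 0 to 0.0854. A call has 1 to 8 rows; each row is the pose to reach, as a shift and turn from the pose commanded when the call began, along the tool's axes at that moment; what a row does not reach only later rows make up. A row lasts 1/12 s, in which the tool goes at most 41.7 mm and 7.16 degrees, less where a joint would pass 70% of its speed; a pose out of reach is approached as far as the arm can. A call with a gripper value outside its range is refused whole. The fingers move at their own pace and stop on an object; "force" is the grip in N (left out, the last holds). Time passes only in rows, so rows that repeat a pose let the fingers close. It gives the time, the measured TCP pose, the force, the opening and the grip force at its end, in the units of the state.
- get_obs(): the state, without advancing time (a new reading comes with each control period).
- camera(name): name is "scene" or "top"; returns a dict with "img" (480x640x3 uint8, red, green, blue), "mtx" (3x3 intrinsics, pixels), "k1" (the pictures are not rectified: a ray, as slopes to the right and down, at radius r is drawn at 1 + k1 r^2 times it, then the intrinsics apply), "extrinsics" (4x4, takes a point from camera to world coordinates). Camera axes: x right, y down, z forward; pixel columns grow to the right and rows downward; lengths in m; the calibration is good to about 2 mm. A picture is of the moment at which its call begins. There is no depth.
- hand_in(): hands the job in; it is judged then, once.
The state is a dict: "clock": time; "joint_pos": joint angles; "joint_velocities": joint speeds; "tau": joint torques, N m; "position": TCP position; "ee_rot": TCP orientation; "ft_force": force on the tool from outside, world axes, zero at the start; "torque": the same for the moment, N m; "grip_width": opening from 0.0 (shut) to 1.0 (fully open); "grasp_force": force on a finger pad.
Only numpy, scipy, OpenCV 4.12 (cv2) and the standard library are available. Lean on these libraries where they do the work, as an engineer would, in place of code of your own. Each camera call takes 0.05 s, during which the arm holds its last target. There are 200 camera calls.

## Working session

There is one attempt and no reset: what is moved stays moved. The work goes in short steps, Python scripts to look and compute and a tool call to move; the robot and the scene stay as the last step left them, time stands still between calls to the robot, and variables do not carry over. Pictures are saved under pics/ and viewed, at most 11 in all, crops included, and the job is handed in when it is done.

Besides the shell and the picture viewer there is one more tool, called after "Request:" as name(argument=value, ...), one argument or row to a line, values as JSON. jog_arm: Moves the arm, as the interface text tells. Its arguments: {"type":"object","properties":{"plan":{"type":"array"},"force":{"type":"number"}},"required":["plan"]}

```bash
ls; mkdir -p pics; python3 - <<'E'
from workcell import *
import cv2
for n in("scene","top"):
    c=camera(n); cv2.imwrite(f"pics/{n}0.png",c["img"][:,:,::-1]); print(n,c["mtx"].tolist(),c["k1"],c["extrinsics"].round(4).tolist())
o=get_obs(); print(o)
E
```

```text
pics
scene [[472.49768368186807, 0.0, 327.7135936064784], [0.0, 472.49768368186807, 230.13981337846784], [0.0, 0.0, 1.0]] -0.08345926759507462 [[-0.3438, 0.6389, -0.6882, 1.421], [0.9389, 0.2228, -0.2622, 0.3733], [-0.0141, -0.7363, -0.6765, 0.9024], [0.0, 0.0, 0.0, 1.0]]
top [[617.7200114803592, 0.0, 321.4459155133743], [0.0, 617.7200114803592, 244.81579655999354], [0.0, 0.0, 1.0]] -0.2092180913702694 [[-0.0178, -0.9968, 0.0783, 0.4485], [-0.9995, 0.0156, -0.0289, 0.0665], [0.0276, -0.0788, -0.9965, 1.366], [0.0, 0.0, 0.0, 1.0]]
{'clock': 0.1, 'joint_pos': array([ 1.10539447,  0.33286238, -0.06471849,  1.46087475,  0.0216159 ,
        1.34986815, -0.08847618]), 'joint_velocities': array([-8.36384813e-04,  3.87239374e-04,  4.30653769e-05, -2.09808461e-03,
        1.48089899e-03,  7.28762518e-05, -7.61163655e-04]), 'tau': array([ 1.98843867e-03, -6.26746917e+01,  4.97006311e-02, -3.92428601e+01,
        1.63808337e-02,  7.00312550e-03,  7.89396086e-05]), 'position': array([ 0.26765484, -0.56441787,  0.23055368]), 'ee_rot': array([ 9.75583487e-01,  2.19627930e-01, -1.77085752e-04, -6.33947152e-04]), 'ft_force': array([-0.01069968,  0.17309558, -0.37445204]), 'torque': array([-0.0321462 , -0.01804212, -0.05924964]), 'grasp_force': 0.0, 'grip_width': 1.0003490975543277}
```

View pics/scene0.png

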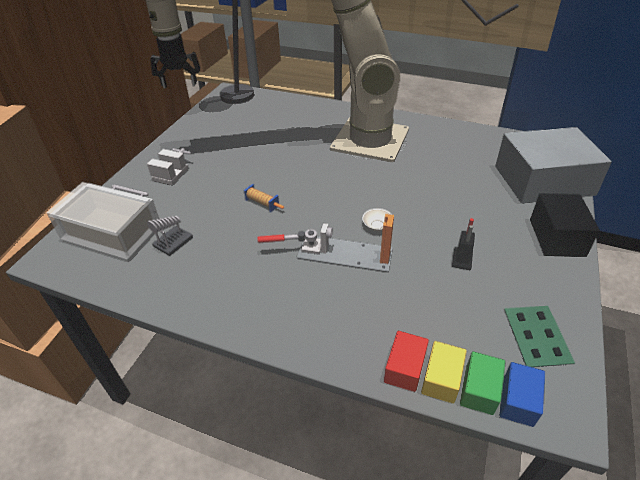

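View pics/top0.png

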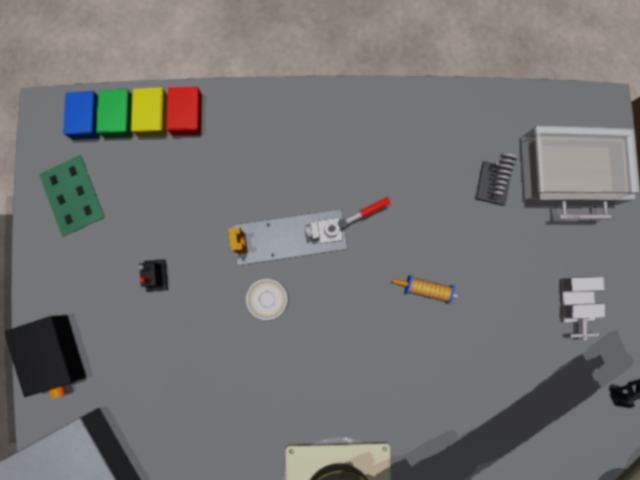

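The scene view shows the roller at about (262,197), and the stand at (345,250) with the wrench to its left. In the top view the roller is at (430,289) with its plunger to the left, the stand at (288,238), the wrench tip at (389,202), and the dish at (266,299). I'll zoom in on this area.

```bash
python3 - <<'E'
import cv2
a=cv2.imread("pics/top0.png")[190:330,215:475]; cv2.imwrite("pics/topc.png",cv2.resize(a,None,fx=3,fy=3,interpolation=cv2.INTER_CUBIC))
E
cat > h.py <<'E'
import numpy as np, cv2
from scipy.spatial.transform import Rotation as R
def cams():
    return dict(top=(np.array([[617.72,0,321.446],[0,617.72,244.816],[0,0,1]]),-0.2092181,np.array([[-0.0178,-0.9968,0.0783,0.4485],[-0.9995,0.0156,-0.0289,0.0665],[0.0276,-0.0788,-0.9965,1.366],[0,0,0,1]])),
     scene=(np.array([[472.498,0,327.714],[0,472.498,230.140],[0,0,1]]),-0.0834593,np.array([[-0.3438,0.6389,-0.6882,1.421],[0.9389,0.2228,-0.2622,0.3733],[-0.0141,-0.7363,-0.6765,0.9024],[0,0,0,1]])))
def p2w(n,uv,z):
    "pixel -> world at height z"
    K,k,T=cams()[n]
    s=cv2.undistortPoints(np.array([[uv]],float),K,np.array([k,0,0,0.]))[0,0]
    d=T[:3,:3]@np.r_[s,1]; return T[:3,3]+d*(z-T[2,3])/d[2]
def w2p(n,P):
    K,k,T=cams()[n]; Ri=T[:3,:3].T
    return cv2.projectPoints(np.atleast_2d(P).astype(float),cv2.Rodrigues(Ri)[0],-Ri@T[:3,3],K,np.array([k,0,0,0.]))[0][:,0]
E
```

```text
(no output)
```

View pics/topc.png

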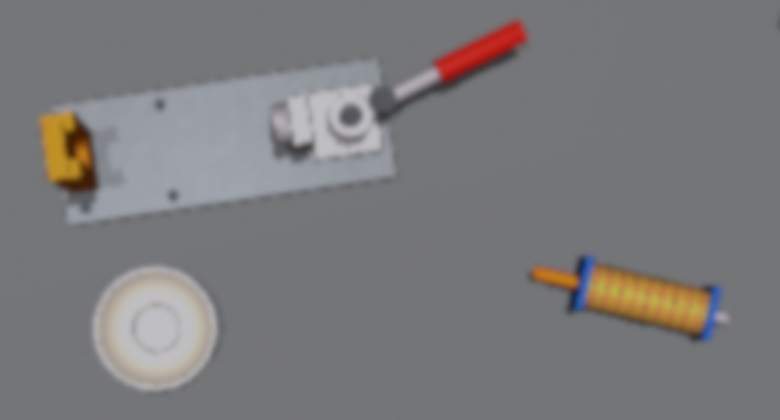

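The crop shows the plate corners at (378,60), (394,174) and (68,223), the red tip centre at (523,33), the plunger tip at (533,272), and the stub tip at (728,318).

```bash
cat >> h.py <<'E'
def c2p(u,v): return (215+(u+.5)/3-.5,190+(v+.5)/3-.5)
E
python3 - <<'E'
from h import *
from scipy.optimize import least_squares
pts=[((45,-145,8),(378,60)),((-45,-145,8),(394,174)),((-45,100,8),(68,223)),((22,73,140),(76,113)),((-22,95,140),(50,185)),((22,95,140),(41,117))]
S=np.array([p[0] for p in pts])/1000; U=np.array([c2p(*p[1]) for p in pts])
def f(q,W=False):
    r=R.from_euler('z',q[2]); return (w2p("top",r.apply(S)+[q[0],q[1],0])-U).ravel()
s=least_squares(f,[.45,.1,0]); print(s.x,np.degrees(s.x[2]),s.fun.reshape(-1,2).round(2).tolist())
r=R.from_euler('z',s.x[2])
W=lambda p:r.apply(np.array(p)/1000)+[s.x[0],s.x[1],0]
b=W((0,-115,50)); t=p2w("top",c2p(523,33),.05); d=r.inv().apply(t-b); print("bolt",b,"tip",t,d,np.hypot(*d[:2]),np.arctan2(d[0],-d[1]))
p=p2w("top",c2p(533,272),.02);q=p2w("top",c2p(728,318),.02)
c=[p2w("top",c2p(*x),.04) for x in((582,258),(720,288),(706,338),(572,310))]
print(p,q,np.linalg.norm(p-q),"ang",np.arctan2(-(p-q)[0],(p-q)[1])); u=(p-q)/np.linalg.norm(p-q); print("mid",(p-85e-3*u+q+67e-3*u)/2,np.mean(c,0))
for n,x in dict(slot=(0,81,65),cup=(0,-67,65),mid=(0,0,65)).items(): print(n,W(x))
print("dish",p2w("top",c2p(155,328),.028))
# scene check
print(w2p("scene",[W((0,73,140)),W((0,-59,84)),t,p,q]).round(1).tolist())
E
```

```text
[0.57102112 0.11983759 0.13422041] 7.690263228327619 [[0.36, -0.97], [1.31, 1.0], [0.08, 1.25], [-1.09, -0.29], [-0.22, -0.92], [-0.28, 0.02]]
bolt [0.58641017 0.0058719  0.05      ] tip [ 0.645465   -0.11963776  0.05      ] [ 4.17282660e-02 -1.32283409e-01  4.16333634e-17] 0.13870886187593795 0.30556647114941826
[ 0.47377405 -0.12652199  0.02      ] [ 0.4367529  -0.27117796  0.02      ] 0.14931817509799447 ang -0.2505477710874309
mid [ 0.45303206 -0.20756896  0.02      ] [ 0.45248452 -0.20528508  0.04      ]
slot [0.56018188 0.20010907 0.065     ]
cup [0.57998691 0.05344019 0.065     ]
mid [0.57102112 0.11983759 0.065     ]
dish [0.43808326 0.14889283 0.028     ]
[[383.4, 218.6], [330.9, 228.2], [257.6, 238.6], [282.8, 207.3], [244.7, 190.1]]
```

```bash
cat >> h.py <<'E'
ST=np.array([.5710,.1198,.1342])  # stand x,y,yaw
def stand(x,y,z):
    "stand mm -> world m"
    return R.from_euler('z',ST[2]).apply(np.array([x,y,z])/1000)+[ST[0],ST[1],0]
def to(pos,phi):
    "print the turn and shift to a world TCP pose, tool down, tool x at yaw phi"
    from workcell import get_obs
    o=get_obs(); R0=R.from_quat(o["ee_rot"]); Rt=R.from_euler('z',phi)*R.from_euler('x',np.pi)
    print("t",round(o["clock"],2),"pos",o["position"].round(4),"turn",(R0.inv()*Rt).as_rotvec().round(3).tolist(),"shift",R0.inv().apply(np.array(pos)-o["position"]).round(4).tolist(),"F",o["ft_force"].round(1),"grip",round(o["grip_width"]*85.4,1),round(o["grasp_force"],1))
E
python3 -c "
from h import *
to([.4528,-.2065,.11],1.32)"
```

```text
t 0.1 pos [ 0.2677 -0.5644  0.2306] turn [-0.001, -0.001, -0.877] shift [0.3207, -0.2439, 0.1209] F [-0.   0.2 -0.4] grip 85.4 0.0
```

Request:
jog_arm(
  plan=[
    [[0,0,-0.11],[0.03,-0.023,0.011],0.085],
    [[0,0,-0.22],[0.06,-0.046,0.022],0.085],
    [[0,0,-0.33],[0.09,-0.069,0.033],0.085],
    [[0,0,-0.44],[0.12,-0.092,0.044],0.085],
    [[0,0,-0.55],[0.15,-0.115,0.055],0.085],
    [[0,0,-0.66],[0.18,-0.138,0.066],0.085],
    [[0,0,-0.77],[0.21,-0.161,0.077],0.085],
    [[0,0,-0.877],[0.24,-0.184,0.088],0.085],
  ],
  force=60,
)

```text
clock: 0.77
position: [0.4061, -0.2939, 0.1427]
ee_rot: [0.788, 0.615, -0.0, 0.0]
ft_force: [-0.1, -0.3, 0.4]
grip_width: 0.998
grasp_force: 0.0
```

```bash
python3 -c "
from h import *
to([.4528,-.2065,.09],1.32)"
```

```text
t 0.77 pos [ 0.4061 -0.2939  0.1427] turn [-0.0, 0.0, 0.005] shift [0.0961, 0.0241, 0.0527] F [-0.1 -0.3  0.4] grip 85.2 0.0
```

Request:
jog_arm(
  plan=[
    [[0,0,0],[0.03,0.008,0.018],0.085],
    [[0,0,0],[0.064,0.016,0.036],0.085],
    [[0,0,0.005],[0.096,0.024,0.0527],0.085],
    [[0,0,0.005],[0.096,0.024,0.0527],0.085],
    [[0,0,0.005],[0.096,0.024,0.0527],0.085],
  ],
)

```text
clock: 1.18
position: [0.4529, -0.2065, 0.0896]
ee_rot: [0.79, 0.613, -0.0, -0.001]
ft_force: [0.4, -0.4, 0.2]
grip_width: 0.996
grasp_force: 0.0
```

```bash
python3 - <<'E'
from h import *
from workcell import camera
to([.4528,-.2065,.005],1.32)
s=camera("scene")["img"][:,:,::-1]; t=camera("top")["img"][:,:,::-1]
f=lambda a:cv2.resize(a,None,fx=4,fy=4,interpolation=cv2.INTER_CUBIC)
cv2.imwrite("pics/a.png",np.hstack([f(s[135:255,195:295]),f(t[230:350,385:485])]))
E
```

```text
t 1.18 pos [ 0.4529 -0.2065  0.0896] turn [-0.002, -0.001, -0.001] shift [-0.0001, 0.0001, 0.0846] F [ 0.4 -0.4  0.2] grip 85.0 0.0
```

View pics/a.png

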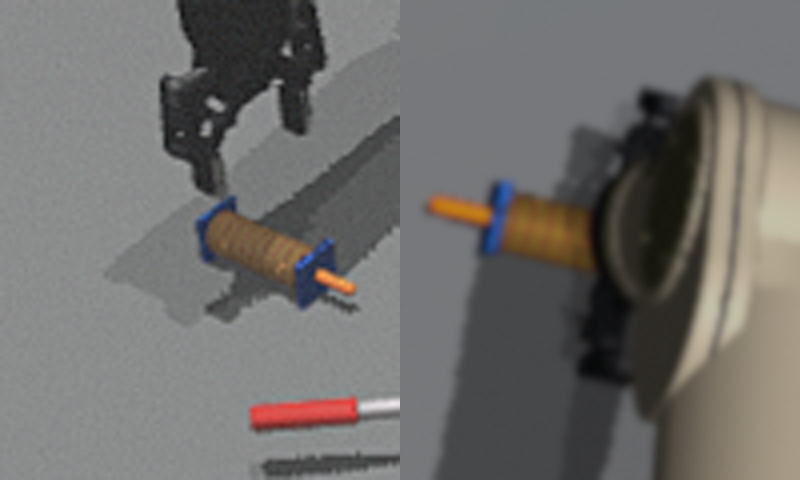

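The roller lies aligned under the open gripper. The plunger tip is at scene pixel (283,207), which matches the prediction, so I'm descending to grip.

Request:
jog_arm(
  plan=[
    [[0,0,0],[0,0,0.03],0.085],
    [[0,0,0],[0,0,0.06],0.085],
    [[0,0,0],[0,0,0.083],0.085],
    [[0,0,0],[0,0,0.083],0.025],
    [[0,0,0],[0,0,0.083],0.025],
    [[0,0,0],[0,0,0.083],0.025],
    [[0,0,0],[0,0,0.083],0.025],
    [[0,0,0],[0,0,0.083],0.025],
  ],
  force=80,
)

```text
clock: 1.95
position: [0.4542, -0.2096, 0.0098]
ee_rot: [0.792, 0.611, 0.0, 0.002]
ft_force: [-2.6, 0.4, 7.4]
grip_width: 0.368
grasp_force: 78.6
```

Request:
jog_arm(
  plan=[
    [[0,0,0],[0,0,0],0.025],
    [[0,0,0],[0,0,0],0.025],
    [[0,0,0],[0,0,0],0.025],
    [[0,0,0],[0,0,0],0.025],
  ],
)

```text
clock: 2.28
position: [0.4541, -0.2096, 0.0098]
ee_rot: [0.792, 0.611, 0.0, 0.002]
ft_force: [-2.7, 0.5, 9.8]
grip_width: 0.369
grasp_force: 78.5
```

Request:
jog_arm(
  plan=[
    [[0,0,0],[0,0,-0.03],0.025],
    [[0,0,0],[0,0,-0.06],0.025],
    [[0,0,0],[0,0,-0.1],0.025],
    [[0,0,0],[0,0,-0.1],0.025],
    [[0,0,0],[0,0,-0.1],0.025],
  ],
)

```text
clock: 2.7
position: [0.4547, -0.2096, 0.1108]
ee_rot: [0.792, 0.611, 0.001, 0.003]
ft_force: [-0.4, -0.6, -2.2]
grip_width: 0.372
grasp_force: 80.5
```

```bash
python3 - <<'E'
from h import *
from workcell import camera
to([.4528,-.2065,.1],1.32)
s=camera("scene")["img"][:,:,::-1]; t=camera("top")["img"][:,:,::-1]
f=lambda a:cv2.resize(a,None,fx=4,fy=4,interpolation=cv2.INTER_CUBIC)
cv2.imwrite("pics/b.png",np.hstack([f(s[105:225,195:295]),f(t[230:350,385:485])]))
E
```

```text
t 2.7 pos [ 0.4547 -0.2096  0.1108] turn [0.006, 0.002, -0.005] shift [0.0025, -0.0026, 0.0108] F [-0.4 -0.6 -2.2] grip 31.8 80.5
```

View pics/b.png

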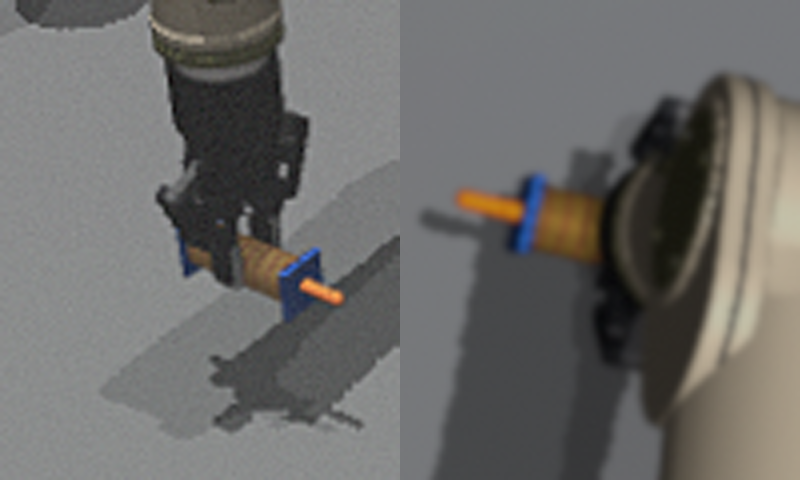

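The roller is held and off the bench, gripped near the middle of the drum. The plunger tip is at scene pixel (280,179.5) and top pixel (400.2,279.7).

```bash
cat >> h.py <<'E'
def tri(us,ut):
    from scipy.optimize import least_squares
    s=least_squares(lambda P:np.r_[w2p("scene",P)[0]-us,w2p("top",P)[0]-ut],[.5,0,.1]); return s.x,s.fun
E
python3 - <<'E'
from h import *
T=np.array([.4547,-.2096,.1108]); ax=np.array([np.sin(.25),np.cos(.25),0])
s=lambda u,v:(195+(u+.5)/4-.5,105+(v+.5)/4-.5); t=lambda u,v:(385+(u-399.5)/4-.5,230+(v+.5)/4-.5)
P,r=tri(s(342,298),t(459,199)); print("tip",P,r); d=P-T; print("along",d@ax,"perp x",d@[ax[1],-ax[0],0],"dz",d[2])
# predictions if axis level through grasp
for y in(.085,.051): 
  Q=T+ax*y+[0,0,.019-.009]; print(w2p("scene",Q),w2p("top",Q))
to(stand(0,-6,120),1.705)
E
```

```text
tip [ 0.47354694 -0.12636012  0.12170331] [-0.03449363 -0.00299812 -0.02338541  0.00974849]
along 0.08531496365116623 perp x -0.00233283753228471 dz 0.010903311947883229
[[279.5028122  179.76654867]] [[399.6871966  278.31116208]]
[[270.07741091 175.81777448]] [[415.8011146  282.11691226]]
t 2.8 pos [ 0.4526 -0.2087  0.1076] turn [0.0, 0.001, -0.39] shift [0.3423, 0.0336, -0.0126] F [-1.   0.1 -2.4] grip 31.6 80.5
```

```bash
python3 - <<'E'
from h import *
to(stand(0,-50,108),1.705)
E
```

```text
t 2.8 pos [ 0.4526 -0.2087  0.1076] turn [0.0, 0.001, -0.39] shift [0.3016, 0.0503, -0.0006] F [-1.   0.1 -2.4] grip 31.6 80.5
```

Request:
jog_arm(
  plan=[
    [[0,0,-0.03],[0.025,0.004,-0.002],0.025],
    [[0,0,-0.08],[0.06,0.01,-0.004],0.025],
    [[0,0,-0.14],[0.1,0.017,-0.004],0.025],
    [[0,0,-0.2],[0.14,0.024,-0.004],0.025],
    [[0,0,-0.26],[0.18,0.03,-0.004],0.025],
    [[0,0,-0.32],[0.22,0.037,-0.003],0.025],
    [[0,0,-0.37],[0.26,0.044,-0.002],0.025],
    [[0,0,-0.39],[0.285,0.048,-0.001],0.025],
  ],
)

```text
clock: 3.47
position: [0.5715, 0.0596, 0.1072]
ee_rot: [0.656, 0.755, 0.0, -0.001]
ft_force: [-0.0, -0.0, -0.9]
grip_width: 0.367
grasp_force: 80.5
```

Request:
jog_arm(
  plan=[
    [[0,0,0],[0.01,0.002,0],0.025],
    [[0,0,0],[0.0166,0.0023,0],0.025],
    [[0,0,0],[0.0166,0.0023,0],0.025],
    [[0,0,0],[0.0166,0.0023,0],0.025],
    [[0,0,0],[0.0166,0.0023,0],0.025],
  ],
)

```text
clock: 3.88
position: [0.5713, 0.0697, 0.1083]
ee_rot: [0.659, 0.752, -0.001, 0.0]
ft_force: [0.0, -0.1, -2.5]
grip_width: 0.37
grasp_force: 80.5
```

```bash
python3 - <<'E'
from h import *
from workcell import camera
to(stand(0,-6,108),1.705)
s=camera("scene")["img"][:,:,::-1]; t=camera("top")["img"][:,:,::-1]
f=lambda a:cv2.resize(a,None,fx=4,fy=4,interpolation=cv2.INTER_CUBIC)
cv2.imwrite("pics/c.png",np.hstack([f(s[150:290,300:400]),f(t[170:310,215:315])]))
to(stand(0,-6,108),1.705)
E
```

```text
t 3.88 pos [0.5713 0.0697 0.1083] turn [-0.001, 0.001, -0.003] shift [0.0438, 0.0063, 0.0002] F [ 0.  -0.1 -2.5] grip 31.6 80.5
t 3.98 pos [0.5715 0.0699 0.1086] turn [-0.0, 0.001, -0.003] shift [0.0435, 0.006, 0.0005] F [ 0.2 -0.3 -1.6] grip 31.5 80.5
```

View pics/c.png

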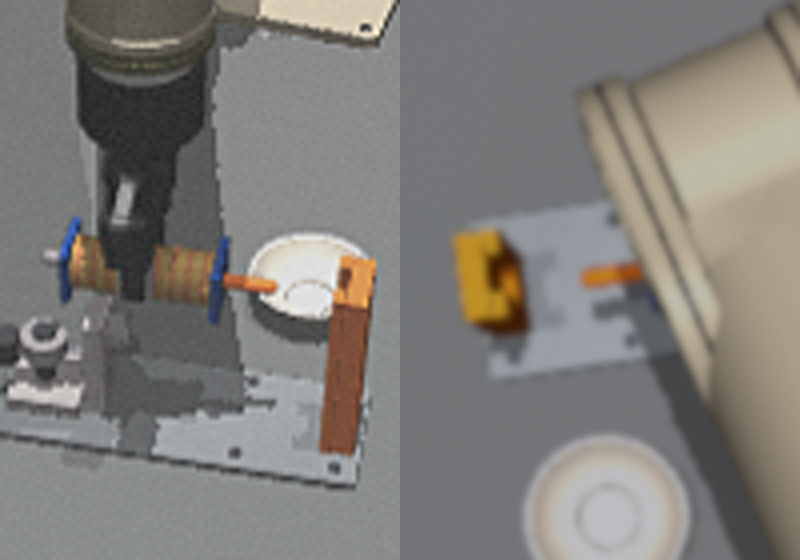

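Here the plunger tip is at crop (276,286) in the scene view and (585,277) in the top view, and the stub tip is at scene (45,255). The roller is lined up with the slot. I'll check this numerically.

```bash
python3 - <<'E'
from h import *
s=lambda u,v:(300+(u+.5)/4-.5,150+(v+.5)/4-.5); t=lambda u,v:(215+(u-399.5)/4-.5,170+(v+.5)/4-.5)
T=np.array([.5715,.0699,.1086]); inv=lambda P:R.from_euler('z',ST[2]).inv().apply(np.array(P)-[ST[0],ST[1],0])*1000
P,r=tri(s(276,287),t(583,277)); print("tip stand",inv(P),r.round(2),"TCP stand",inv(T))
q=T+R.from_euler('z',ST[2]).apply([0,-.067,.010]); print("stub pred crop",(w2p("scene",q)-[300,150])*4, "tip pred",(w2p("scene",T+R.from_euler('z',ST[2]).apply([0,.085,.010]))-[300,150])*4)
for p in((22,73,140),(22,95,140),(-22,95,140),(-22,73,140),(10,73,140),(-10,73,140),(10,81,140),(-10,81,140)):
  W=stand(*p); print(p,"scene",((w2p("scene",W)-[300,150])*4)[0].round(),"top",((w2p("top",W)-[215,170])*4+[400,0])[0].round())
E
```

```text
tip stand [ -5.90251059  35.68222752 119.11790666] [-0.33 -0.   -0.26  0.08] TCP stand [ -6.18099325 -49.51823222 108.6       ]
stub pred crop [[ 36.91508198 254.26280053]] tip pred [[272.8971791  285.78618456]]
(22, 73, 140) scene [329. 298.] top [496. 228.]
(22, 95, 140) scene [365. 303.] top [452. 235.]
(-22, 95, 140) scene [374. 256.] top [465. 322.]
(-22, 73, 140) scene [338. 251.] top [508. 315.]
(10, 73, 140) scene [331. 285.] top [499. 252.]
(-10, 73, 140) scene [336. 264.] top [505. 291.]
(10, 81, 140) scene [345. 287.] top [483. 254.]
(-10, 81, 140) scene [349. 266.] top [489. 294.]
```

Request:
jog_arm(
  plan=[
    [[0,0,-0.003],[0,0.006,0],0.025],
    [[0,0,-0.003],[0.015,0.006,0],0.025],
    [[0,0,-0.003],[0.03,0.006,0],0.025],
    [[0,0,-0.003],[0.0415,0.006,0],0.025],
    [[0,0,-0.003],[0.0415,0.006,0],0.025],
    [[0,0,-0.003],[0.0415,0.006,0],0.025],
    [[0,0,-0.003],[0.0415,0.006,0],0.025],
  ],
  force=110,
)

```text
clock: 4.57
position: [0.5722, 0.1127, 0.1085]
ee_rot: [0.657, 0.754, -0.0, 0.0]
ft_force: [-0.9, -1.0, -1.9]
grip_width: 0.36
grasp_force: 110.9
```

```bash
python3 - <<'E'
from h import *
to(stand(0,13,108),1.705)
E
```

```text
t 4.57 pos [0.5722 0.1127 0.1085] turn [-0.0, 0.0, 0.002] shift [0.0202, -0.0002, 0.0005] F [-0.9 -1.  -1.9] grip 30.8 110.9
```

Request:
jog_arm(
  plan=[
    [[0,0,0],[0.004,0,0],0.025],
    [[0,0,0],[0.008,0,0],0.025],
    [[0,0,0],[0.012,0,0],0.025],
    [[0,0,0],[0.012,0,0],0.025],
    [[0,0,0],[0.012,0,0],0.025],
  ],
)

```text
clock: 4.98
position: [0.5708, 0.1236, 0.1085]
ee_rot: [0.658, 0.753, -0.001, 0.001]
ft_force: [1.6, -6.7, -0.3]
grip_width: 0.365
grasp_force: 110.9
```

```bash
python3 - <<'E'
from h import *
to(stand(0,13,108),1.705)
E
```

```text
t 4.98 pos [0.5708 0.1236 0.1085] turn [-0.0, 0.002, 0.001] shift [0.0092, -0.0003, 0.0005] F [ 1.6 -6.7 -0.3] grip 31.2 110.9
```

Request:
jog_arm(
  plan=[
    [[0,0,0],[0.004,0,0],0.025],
    [[0,0,0],[0.008,0,0],0.025],
    [[0,0,0],[0.0105,0,0],0.025],
    [[0,0,0],[0.0105,0,0],0.025],
    [[0,0,0],[0.0105,0,0],0.025],
  ],
)

```text
clock: 5.4
position: [0.5694, 0.133, 0.1084]
ee_rot: [0.658, 0.753, -0.001, 0.001]
ft_force: [0.4, -9.3, -0.4]
grip_width: 0.358
grasp_force: 111.0
```

```bash
python3 - <<'E'
from h import *
from workcell import camera
to(stand(0,13,58),1.705)
s=camera("scene")["img"][:,:,::-1]; t=camera("top")["img"][:,:,::-1]
f=lambda a:cv2.resize(a,None,fx=4,fy=4,interpolation=cv2.INTER_CUBIC)
cv2.imwrite("pics/d.png",np.hstack([f(s[150:290,300:400]),f(t[170:310,215:315])]))
E
```

```text
t 5.4 pos [0.5694 0.133  0.1084] turn [-0.0, 0.004, 0.0] shift [-0.0001, -0.0002, 0.0504] F [ 0.4 -9.3 -0.4] grip 30.6 111.0
```

View pics/d.png

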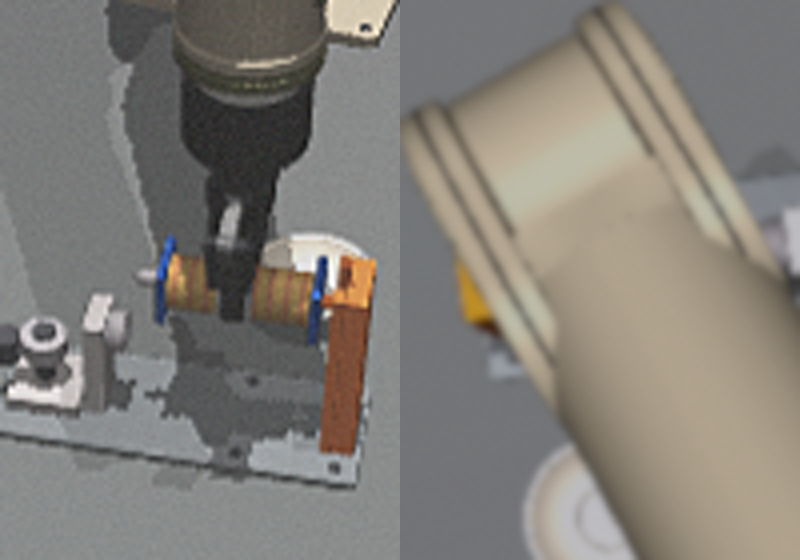

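The plunger is in the slot, the roller is level, and the stub tip at crop (140,275) is clear of the cup mouth at (125,328). I'm lowering it now.

Request:
jog_arm(
  plan=[
    [[0,0,0],[0.0015,0,0.006],0.025],
    [[0,0,0],[0.0015,0,0.012],0.025],
    [[0,0,0],[0.0015,0,0.018],0.025],
    [[0,0,0],[0.0015,0,0.024],0.025],
    [[0,0,0],[0.0015,0,0.03],0.025],
    [[0,0,0],[0.0015,0,0.036],0.025],
    [[0,0,0],[0.0015,0,0.036],0.025],
  ],
)

```text
clock: 6.08
position: [0.5701, 0.1342, 0.0724]
ee_rot: [0.658, 0.753, -0.001, 0.002]
ft_force: [4.1, -9.5, -1.7]
grip_width: 0.358
grasp_force: 111.5
```

```bash
python3 - <<'E'
from h import *
to(stand(0,13,58),1.705)
E
```

```text
t 6.08 pos [0.5701 0.1342 0.0724] turn [0.001, 0.003, -0.001] shift [-0.0014, -0.001, 0.0144] F [ 4.1 -9.5 -1.7] grip 30.6 111.5
```

Request:
jog_arm(
  plan=[
    [[0,0,0],[0,-0.001,0.005],0.025],
    [[0,0,0],[0,-0.001,0.01],0.025],
    [[0,0,0],[0,-0.001,0.0144],0.025],
    [[0,0,0],[0,-0.001,0.0144],0.025],
    [[0,0,0],[0,-0.001,0.0144],0.025],
  ],
)

```text
clock: 6.5
position: [0.5688, 0.1339, 0.0581]
ee_rot: [0.658, 0.753, -0.001, 0.002]
ft_force: [3.1, -9.7, -1.8]
grip_width: 0.361
grasp_force: 111.3
```

```bash
python3 - <<'E'
from h import *
from workcell import camera
to(stand(0,0,57),1.705)
s=camera("scene")["img"][:,:,::-1]
cv2.imwrite("pics/e.png",cv2.resize(s[190:270,290:400],None,fx=6,fy=6,interpolation=cv2.INTER_CUBIC))
E
```

```text
t 6.5 pos [0.5688 0.1339 0.0581] turn [0.001, 0.004, -0.001] shift [-0.0143, 0.0003, 0.0012] F [ 3.1 -9.7 -1.8] grip 30.8 111.3
```

View pics/e.png

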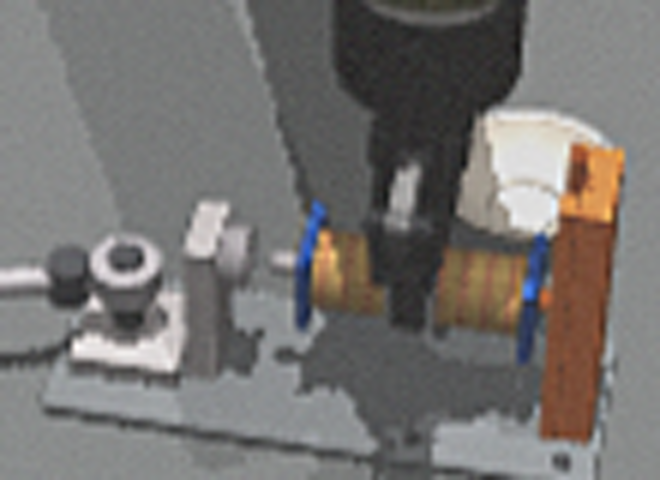

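The stub at crop (282,260) sits just in front of the cup mouth at (240,250), slightly below the bore axis as wanted. I'm letting it spring out in steps.

Request:
jog_arm(
  plan=[
    [[0,0,0],[-0.003,0,0],0.025],
    [[0,0,0],[-0.006,0,0],0.025],
    [[0,0,0],[-0.009,0,0],0.025],
    [[0,0,0],[-0.009,0,0],0.025],
    [[0,0,0],[-0.009,0,0],0.025],
  ],
)

```text
clock: 6.97
position: [0.5699, 0.1255, 0.0581]
ee_rot: [0.658, 0.753, -0.001, 0.001]
ft_force: [2.1, -7.6, -3.0]
grip_width: 0.357
grasp_force: 111.3
```

```bash
python3 - <<'E'
from h import *
to(stand(0,0,57),1.705)
E
```

```text
t 6.97 pos [0.5699 0.1255 0.0581] turn [0.001, 0.003, -0.0] shift [-0.0058, 0.0004, 0.0011] F [ 2.1 -7.6 -3. ] grip 30.5 111.3
```

Request:
jog_arm(
  plan=[
    [[0,0,0],[-0.003,0,0],0.025],
    [[0,0,0],[-0.006,0,0.001],0.025],
    [[0,0,0],[-0.0065,0,0.002],0.025],
    [[0,0,0],[-0.0065,0,0.002],0.025],
    [[0,0,0],[-0.0065,0,0.002],0.025],
  ],
)

```text
clock: 7.38
position: [0.5707, 0.1201, 0.0564]
ee_rot: [0.658, 0.753, -0.0, 0.001]
ft_force: [1.6, -5.8, -0.6]
grip_width: 0.362
grasp_force: 111.3
```

```bash
python3 - <<'E'
from h import *
to(stand(0,0,57),1.705)
E
```

```text
t 7.38 pos [0.5707 0.1201 0.0564] turn [0.001, 0.002, 0.001] shift [-0.0003, 0.0003, -0.0006] F [ 1.6 -5.8 -0.6] grip 30.9 111.3
```

Request:
jog_arm(
  plan=[
    [[0,0,0],[-0.0015,0,0.001],0.025],
    [[0,0,0],[-0.0015,0,0.001],0.025],
    [[0,0,0],[-0.0015,0,0.001],0.025],
    [[0,0,0],[-0.0015,0,0.001],0.04],
    [[0,0,0],[-0.0015,0,0.001],0.05],
    [[0,0,0],[-0.0015,0,0.001],0.055],
    [[0,0,0],[-0.0015,0,0.001],0.06],
    [[0,0,0],[-0.0015,0,0.001],0.06],
  ],
  force=20,
)

```text
clock: 8.05
position: [0.57, 0.1209, 0.0552]
ee_rot: [0.657, 0.754, 0.0, -0.0]
ft_force: [-0.0, -0.2, -1.2]
grip_width: 0.704
grasp_force: 0.0
```

```bash
python3 - <<'E'
from h import *
from workcell import camera
to(stand(0,0,57),1.705)
s=camera("scene")["img"][:,:,::-1]
cv2.imwrite("pics/f.png",cv2.resize(s[190:270,290:400],None,fx=6,fy=6,interpolation=cv2.INTER_CUBIC))
E
```

```text
t 8.05 pos [0.57   0.1209 0.0552] turn [0.0, -0.0, 0.003] shift [-0.0012, 0.0009, -0.0018] F [-0.  -0.2 -1.2] grip 60.1 0.0
```

View pics/f.png

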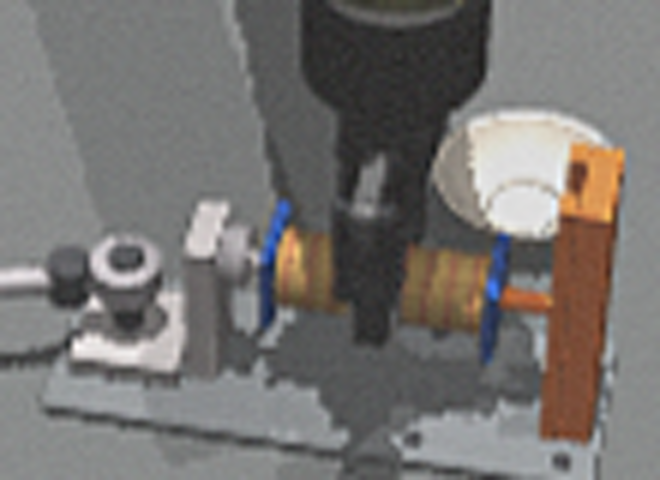

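The roller is seated: the stub is inside the cup at (245,255), the plunger is in the slot at (550,298), and the fingers are open. I'm lifting off and heading to the wrench.

Request:
jog_arm(
  plan=[
    [[0,0,0],[0,0,-0.01],0.07],
    [[0,0,0],[0,0,-0.03],0.07],
    [[0,0,0],[0,0,-0.06],0.07],
    [[0,0,0],[0,0,-0.09],0.07],
    [[0,0,0],[0,0,-0.12],0.03],
    [[0,0,0],[0,0,-0.12],0],
    [[0,0,0],[0,0,-0.12],0],
    [[0,0,0],[0,0,-0.12],0],
  ],
)

```text
clock: 8.77
position: [0.5698, 0.1203, 0.1752]
ee_rot: [0.657, 0.754, -0.0, 0.0]
ft_force: [0.0, -0.8, -0.8]
grip_width: 0.251
grasp_force: 0.0
```

```bash
cat >> h.py <<'E'
def wpt(a,off,r=.105,z=.036,w=0):
    "world TCP beside the handle: handle angle a, trip w, off = distance to its +x side"
    h=lambda t:np.array([np.sin(t),-np.cos(t),0]); n=lambda t:np.array([np.cos(t),np.sin(t),0])
    p=np.array([0,-.115,0])+.025*h(a)+(r-.025)*h(a-w)+off*n(a-w); p[2]=z
    return stand(*(p*1000))
E
python3 - <<'E'
from h import *
from workcell import camera
to(wpt(.306,.05,z=.17),1.5)
t=camera("top")["img"][:,:,::-1]; s=camera("scene")["img"][:,:,::-1]
f=lambda a:cv2.resize(a,None,fx=4,fy=4,interpolation=cv2.INTER_CUBIC)
cv2.imwrite("pics/g.png",np.hstack([f(s[190:270,245:345]),f(t[180:260,310:410])]))
for a,w in((.306,0),(-.2,0),(-.2,.3)): print(wpt(a,.024,w=w))
E
```

```text
t 8.77 pos [0.5698 0.1203 0.1752] turn [0.0, 0.0, 0.208] shift [-0.201, 0.0798, 0.0053] F [ 0.  -0.8 -0.8] grip 21.4 0.0
[ 0.65284136 -0.07892909  0.036     ]
[ 0.60343077 -0.10051684  0.036     ]
[ 0.5785393  -0.10240365  0.036     ]
```

View pics/g.png

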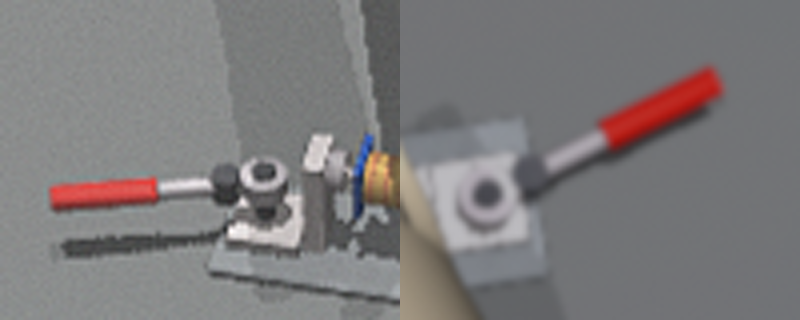

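The wrench is undisturbed, with its red grip at top crop (605..715,135..85). I'm moving to its far (+x) side.

Request:
jog_arm(
  plan=[
    [[0,0,0.03],[-0.03,0.012,0],0],
    [[0,0,0.06],[-0.06,0.024,0],0],
    [[0,0,0.09],[-0.09,0.036,0],0],
    [[0,0,0.12],[-0.12,0.048,0],0],
    [[0,0,0.15],[-0.15,0.06,0],0],
    [[0,0,0.18],[-0.18,0.072,0],0],
    [[0,0,0.208],[-0.201,0.08,0.005],0],
    [[0,0,0.208],[-0.201,0.08,0.005],0],
  ],
)

```text
clock: 9.53
position: [0.677, -0.0744, 0.1672]
ee_rot: [0.735, 0.678, -0.002, -0.0]
ft_force: [0.3, -1.8, -0.8]
grip_width: 0.004
grasp_force: 0.0
```

Request:
jog_arm(
  plan=[
    [[0,0,0],[0,0,0.03],0],
    [[0,0,0],[0,0,0.06],0],
    [[0,0,0],[0,0,0.09],0],
    [[0,0,0],[0,0,0.12],0],
    [[0,0,0],[0,0,0.134],0],
    [[0,0,0],[0,0,0.134],0],
  ],
)

```text
clock: 10.03
position: [0.6738, -0.0673, 0.0316]
ee_rot: [0.731, 0.682, -0.002, -0.003]
ft_force: [-0.1, -0.5, 0.0]
grip_width: 0.001
grasp_force: 0.0
```

```bash
python3 - <<'E'
from h import *
from workcell import get_obs
to(wpt(.306,.024),1.5)
o=get_obs(); R0=R.from_quat(o["ee_rot"])
for a,w in((.306,0),(.2,0),(.1,0),(0,0),(-.1,0),(-.2,0),(-.2,.15),(-.2,.3),(-.2,.4)): print(a,w,R0.inv().apply(wpt(a,.024,w=w)-o["position"]).round(4).tolist())
E
```

```text
t 10.03 pos [ 0.6738 -0.0673  0.0316] turn [-0.007, -0.0, 0.001] shift [-0.0131, -0.0201, -0.0042] F [-0.1 -0.5  0. ] grip 0.1 0.0
0.306 0 [-0.0131, -0.0201, -0.0042]
0.2 0 [-0.0202, -0.0289, -0.0042]
0.1 0 [-0.0261, -0.0379, -0.0041]
0 0 [-0.0311, -0.0475, -0.004]
-0.1 0 [-0.0351, -0.0575, -0.0039]
-0.2 0 [-0.0381, -0.0678, -0.0039]
-0.2 0.15 [-0.0408, -0.0801, -0.0038]
-0.2 0.3 [-0.0417, -0.0925, -0.0037]
-0.2 0.4 [-0.0412, -0.1009, -0.0036]
```

Request:
jog_arm(
  plan=[
    [[0,0,0],[-0.013,-0.01,-0.004],0],
    [[0,0,0],[-0.013,-0.02,-0.004],0],
    [[0,0,0],[-0.02,-0.029,-0.004],0],
    [[0,0,0],[-0.026,-0.038,-0.004],0],
    [[0,0,0],[-0.031,-0.0475,-0.004],0],
    [[0,0,0],[-0.035,-0.0575,-0.004],0],
    [[0,0,0],[-0.035,-0.0575,-0.004],0],
  ],
)

```text
clock: 10.62
position: [0.617, -0.0991, 0.0424]
ee_rot: [0.732, 0.681, 0.001, 0.001]
ft_force: [1.2, 0.4, -0.3]
grip_width: 0.002
grasp_force: 0.1
```

Request:
jog_arm(
  plan=[
    [[0,0,0],[-0.003,-0.01,0],0],
    [[0,0,0],[-0.004,-0.016,0],0],
    [[0,0,0],[-0.005,-0.022,0],0],
    [[0,0,0],[-0.005,-0.022,0],0],
    [[0,0,0],[-0.005,-0.022,0],0],
  ],
)

```text
clock: 11.03
position: [0.5972, -0.1013, 0.0421]
ee_rot: [0.732, 0.682, 0.002, 0.002]
ft_force: [9.3, 1.2, 0.6]
grip_width: -0.004
grasp_force: 3.9
```

```bash
python3 - <<'E'
from h import *
to(wpt(-.2,.024,w=.3),1.5)
E
```

```text
t 11.03 pos [ 0.5972 -0.1013  0.0421] turn [0.006, -0.001, 0.0] shift [-0.0025, -0.0186, 0.006] F [9.3 1.2 0.6] grip -0.3 3.9
```

Request:
jog_arm(
  plan=[
    [[0,0,0],[-0.001,-0.005,0.002],0],
    [[0,0,0],[-0.002,-0.01,0.003],0],
    [[0,0,0],[-0.002,-0.015,0.003],0],
    [[0,0,0],[-0.002,-0.018,0.003],0],
    [[0,0,0],[-0.002,-0.018,0.003],0],
    [[0,0,0],[-0.002,-0.018,0.003],0],
  ],
)

```text
clock: 11.53
position: [0.5808, -0.102, 0.0401]
ee_rot: [0.731, 0.682, 0.003, 0.003]
ft_force: [10.6, 2.1, 3.9]
grip_width: -0.002
grasp_force: 5.4
```

```bash
python3 - <<'E'
from h import *
from workcell import camera
to(wpt(-.2,.024,w=.3),1.5)
t=camera("top")["img"][:,:,::-1]; s=camera("scene")["img"][:,:,::-1]
f=lambda a:cv2.resize(a,None,fx=4,fy=4,interpolation=cv2.INTER_CUBIC)
cv2.imwrite("pics/i.png",np.hstack([f(s[190:270,245:345]),f(t[190:270,310:410])]))
E
```

```text
t 11.53 pos [ 0.5808 -0.102   0.0401] turn [0.009, -0.001, 0.001] shift [-0.0006, -0.0022, 0.0041] F [10.6  2.1  3.9] grip -0.2 5.4
```

The push force of 10.8 N means the handle has tripped to about 0.28 rad. I'm backing off and lifting clear.

Request:
jog_arm(
  plan=[
    [[0,0,0],[0,0.008,0],0],
    [[0,0,0],[0,0.016,0],0],
    [[0,0,0],[0.002,0.026,0],0],
    [[0,0,0],[0.002,0.04,0],0],
    [[0,0,0],[0.002,0.06,0],0],
    [[0,0,0],[0.002,0.065,-0.03],0],
    [[0,0,0],[0.002,0.065,-0.07],0],
    [[0,0,0],[0.002,0.065,-0.11],0],
  ],
)

```text
clock: 12.3
position: [0.641, -0.1049, 0.1479]
ee_rot: [0.732, 0.682, -0.001, -0.001]
ft_force: [0.7, -0.3, 0.5]
grip_width: 0.001
grasp_force: 0.0
```

Request:
jog_arm(
  plan=[
    [[0,0,0],[-0.03,0,-0.02],0],
    [[0,0,0],[-0.06,0,-0.03],0],
    [[0,0,0],[-0.09,0,-0.03],0],
    [[0,0,0],[-0.12,0,-0.03],0],
    [[0,0,0],[-0.15,0,-0.03],0],
    [[0,0,0],[-0.15,0,-0.03],0],
  ],
)

```text
clock: 12.8
position: [0.6287, -0.2635, 0.1771]
ee_rot: [0.735, 0.678, -0.002, 0.001]
ft_force: [-1.1, -1.5, -0.4]
grip_width: -0.003
grasp_force: 0.0
```

```bash
python3 - <<'E'
from h import *
from workcell import camera
to(wpt(-.2,.024,w=.3),1.5)
t=camera("top")["img"][:,:,::-1]; s=camera("scene")["img"][:,:,::-1]
f=lambda a:cv2.resize(a,None,fx=4,fy=4,interpolation=cv2.INTER_CUBIC)
cv2.imwrite("pics/j.png",np.vstack([f(s[190:265,235:410])[:, :700],f(t[205:275,225:400])[:, :700]]))
E
```

```text
t 12.8 pos [ 0.6287 -0.2635  0.1771] turn [-0.001, 0.004, -0.009] shift [0.1572, -0.0627, 0.1406] F [-1.1 -1.5 -0.4] grip -0.2 0.0
```

View pics/j.png

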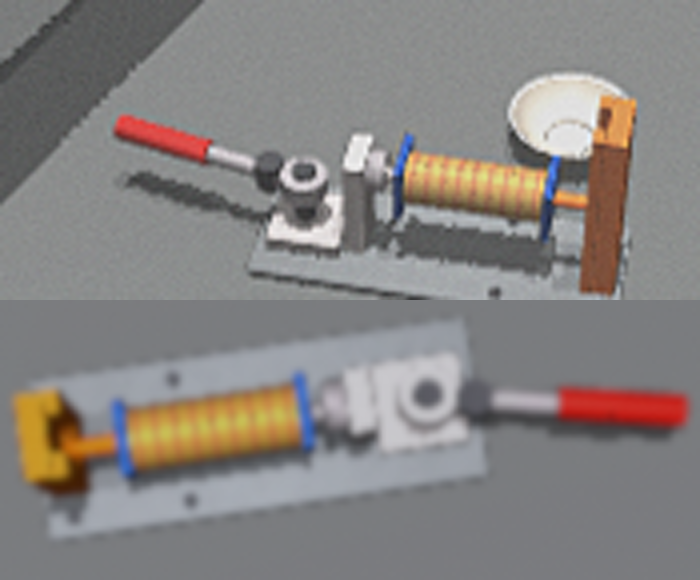

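The roller sits level with the stub in the cup and the plunger in the slot, and the handle has turned, with its tip at lower crop (687,410). I'll check the bolt angle.

```bash
python3 - <<'E'
from h import *
r=R.from_euler('z',ST[2])
for uv in((687,410),(560,404)):
    t=p2w("top",(225+(uv[0]+.5)/4-.5,205+(uv[1]-300+.5)/4-.5),.05); d=r.inv().apply(t-stand(0,-115,50)); print(np.hypot(*d[:2]),"bolt",.6-np.arctan2(d[0],-d[1]))
E
```

```text
0.1398757436999294 bolt 0.802665585070492
0.0710408146448919 bolt 0.8096213009571761
```

The bolt reads 0.80 rad with the handle straight, so I'm handing in.

```bash
python3 -c "
from workcell import *
print(hand_in())"
```

```text
the job is handed in; nothing more can be done
None
```

The job is handed in: the roller sits level, sprung between slot and cup; the bolt is tight at about 0.80 rad, the wrench tripped (judged from the push force) and is straight again, and the arm is clear; the interface returned no verdict.

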